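Load and close the sprung grinding jar

ROBOT

A 6-joint arm with a two-finger parallel gripper is mounted at the origin on a cart in front of the work surface, level with it; the furniture and walls round the work are solid. World frame = base frame: x ahead of the robot, y to its left, z up, the work surface at z = 0. Lengths are in mm, angles in rad, forces in N, time in s.
With the tool pointing down it reaches from about 275 to 750 mm from the base axis. Payload 10.2 kg.
Tool frame: the origin (TCP) lies at the very end of the fingers, on their centre line; the grasp point (between the pads) lies 19 mm behind it (ctrl.hold_point_z is the distance from the TCP to the grasp point, in mm); z points along the fingers, y is the direction in which the jaws open and shut (so a half turn about z gives the same grasp; the last joint's range is limited). The gripper opens to 85 mm and grips with 20 to 120 N. Pads are 22 mm wide; open, the fingers measure 114 mm over their backs; the gripper's body (76 mm by 85 mm) begins 54 mm behind the grasp point. The pads swing forward as they close: fully open they stand 13 mm farther back than shut.
Start: joints at [-1.477, 0.313, 1.498, -0, 1.331, -0.223], TCP at [163.539, -498.885, 231.294] pointing down, gripper open.
Joint ranges: [-2.94, 2.94], [-0.97, 2.17], [0.19, 2.56], [-1.23, 4.37], [0.02, 3.11], [-2.88, 2.88]. Speed limits (rad/s): [2.39, 2.39, 3.01, 3.14, 3.14, 3.14].

INTERFACE

Orientations are given as a unit quaternion [w, x, y, z].
In Python, from rig import readout, cams, workorder, spotter, ctrl gives the robot as it stands.
- The arm moves only by the tool step_arm, never from a script. Its argument "plan" is text: rows parted by semicolons, each of 5 numbers parted by spaces: the shift along the tool's x, y, z in cm, then the turn about the tool's z in degrees, then the opening in per cent of the stroke, from 0 (shut) to 100 (fully open). In form: x y z twist gripper; .... A call has 1 to 10 rows; each row is the pose to reach, as a shift and turn from the pose commanded when the call began, along the tool's axes at that moment; what a row does not reach only later rows make up. A row lasts 1/10 s, in which the tool goes at most 50 mm and 8.59 degrees, less where a joint would pass 70% of its speed; a pose out of reach is approached as far as the arm can. A call with a gripper value outside its range is refused whole. The fingers move at their own pace and stop on an object; "grip_force" is the grip in N (left out, the last holds). Time passes only in rows, so rows that repeat a pose let the fingers close. It gives the time, the measured TCP pose, the force and the opening at its end, in the units of the state.
- readout.sense(): the state, without advancing time (a new reading comes with each control period).
- cams.capture(name): name is "scene" or "top" or "wrist"; returns (picture, depth): 420x560x3 uint8, red, green, blue; 420x560 float32, mm along the optical axis (not along the pixel's ray), 0 where there is no reading.
- cams.camera_info(name): a dict with "vfov" (degrees; the focal length in pixels is half the picture's height over the tangent of half this angle, whatever the lens; pixels are square), "cx", "cy" (the principal point, pixels), "rvec" (rotation vector, rad) and "tvec" (3), from world to camera coordinates, as OpenCV has them. Camera axes: x right, y down, z forward; pixel columns grow to the right and rows downward; lengths in mm; the calibration is good to about 2 mm. A picture is of the moment at which its call begins: read the wrist's pose just before it. camera_info takes no time and is no camera call; for the wrist camera it gives the pose at the moment of the call.
- workorder.finish_job(): hands the job in, once; it reports no verdict.
Trained networks look in the newest picture that a camera, given by its name, has taken for a name from the list of things; names that differ only in an ending like _2 or _b are one class to them, and where a whole thing is asked for, a point or a joint stands for the part that bears it (a point fixed in the world has none). Each returns a list of dicts, best first, with "conf" (0 to 1); they miss things now and then, are a little off and sometimes report something else, mostly with a low value. They report only what shows in the picture. A call takes as long as a camera call. They do not tell look-alikes from the thing itself.
- spotter.regions_of(camera, target): "pixels" (420x560 bool, what is visible of it) and "extent" ([centre column, centre row, width, height] in pixels, round what is visible of it).
The state is a dict: "time_s": time; "joints": joint angles; "dq": joint speeds; "tau": joint torques, N m; "eef_pos": TCP position; "ee_rot": TCP orientation; "force": force on the tool from outside, world axes, zero at the start; "wrist_torque": the same for the moment, N m; "grip_width": opening from 0.0 (shut) to 1.0 (fully open).
Only numpy, scipy, OpenCV 4.12 (cv2) and the standard library are available. Lean on these libraries where they do the work, as an engineer would, in place of code of your own. Each camera call takes 0.05 s, during which the arm holds its last target. There are 200 camera calls.

TASK

Tip the four grinding balls out of the small grey tray into the steel jar without touching the balls with the gripper, and set the empty tray back upright on the worktop. Then fit the bayonet lid: line its pins up with the slots in the jar's mouth, push it down against the spring until its flange meets the rim, and turn it about a quarter turn clockwise (seen from above) to the stop. Finish still gripping the lid and holding it down and turned against its springs (a colleague then closes the clamp); leave the vial, beaker, caliper and tweezers alone.

Things in the scene. Friction and masses are not known exactly. Their poses are not given: they have to be found in the camera images.
- jar: grinding jar: steel pot, 100 mm diameter, rim 84 mm high, fixed on a 124 mm square grey plate. Origin: centre of the plate's underside on the worktop; z up. Bore 64 mm wide, its floor 16 mm up. Two 16 mm wide entry slots for the lid's pins lie in the rim ledge (8 mm thick) at the jar's +x and -x sides, marked by black lines on the rim
- jar_mouth (a point): centre of the jar's mouth (67 mm wide), level with the rim, 84 mm above the worktop; axes as the jar's
- press_ring (a joint): how far the sprung brass ring in the jar is pushed down, m: 0 up (the lid's pins first rest on it, the lid's flange still 12 mm above the rim), 0.012 with the flange on the rim. The pins can turn under the ledge beyond 0.005. Its spring pushes up with 4 N at 0, 12 N at 0.012
- turn_ring (a joint): how far the lid's pins have turned that ring, rad: 0 in line with the entry slots, positive clockwise seen from above, stop at 1.40; 0.05 rad of free play either way between pins and ring, so the lid turns about 1.45. A return spring opposes with 0.02 N m at 0, 0.10 N m at the stop
- lid_grip (a point): grip point of the bayonet lid (loose, about 0.22 kg, standing on its plug): middle of its black grip bar, 58 mm above its underside. Bar: 52 mm long along the lid's x, 14 mm wide, from 36 to 74 mm above the underside. Half a turn about z makes no difference. With the lid fully home this point is 114 mm above the worktop
- lid: the same lid; origin at the centre of its underside, z up, x along bar and pins. Under the bar an aluminium flange, 92 mm diameter, 28 to 36 mm up; below it a 60 mm plug with two round pins of 12 mm diameter that stick out along +x and -x to 37.5 mm from the axis, their lowest point level with the underside
- chute_grip (a point): grip point of the loose light-grey ball tray (0.14 kg, chute 122 mm long, 46 mm wide, one end open): middle of its upright handle above the closed end, 55 mm above the underside. Handle: plate 12 mm thick along the tray's y, 42 mm long along x, 32 to 72 mm up. Side walls: 27 to 32 mm up below it, 44 mm at the open end. x points to the open end, z up
- chute_lip (a point): middle of the floor edge at the tray's open end, where balls roll out: 104 mm along the tray's x from the grip point and 33 mm below it; axes as the tray's. The floor falls 8 degrees towards the handle: the balls stay at the closed end until the open end is dipped more than that
- chute: the same tray; origin on its underside at mid-length; axes as above
- ball0_center (a point): centre of a white ceramic grinding ball, 18 mm diameter, 20 g (1 of 4), lying in the tray at the start
- ball1_center (a point): centre of a white ceramic grinding ball, 18 mm diameter, 20 g (2 of 4), lying in the tray at the start
- ball2_center (a point): centre of a white ceramic grinding ball, 18 mm diameter, 20 g (3 of 4), lying in the tray at the start
- ball3_center (a point): centre of a white ceramic grinding ball, 18 mm diameter, 20 g (4 of 4), lying in the tray at the start
- vial_free: small vial with black cap, 28 mm wide, 56 mm high; bystander, origin at the centre of its underside
- beaker_50: empty glass beaker, 43 mm wide, 56 mm high; bystander, origin at the centre of its underside
- caliper: caliper lying flat, 235 mm long; bystander, origin at the centre of its underside
- tweezers: tweezers lying flat, 126 mm long; bystander, origin at the centre of its underside
Not all that is in view belongs to the job. Leave any brown, green or purple look-alike of the lid alone.

How it is judged:
By the outcome, as a careful person would: the job done as asked, in the order asked, and still so for the second after the job is handed in, while the arm keeps its last pose, push and grip.
It also fails if it takes over 72 s, if anything falls off the work surface, if the arm or the gripper's body presses on something with over 40 N, if the wrist force passes 120 N, or if a joint passes its speed limit or range.

## Working session

There is one attempt and no reset: what is moved stays moved. The work goes in short steps, Python scripts to look and compute and a tool call to move; the robot and the scene stay as the last step left them, time stands still between calls to the robot, and variables do not carry over. Pictures are saved under pics/ and viewed, about 8 in all and at most 12, crops included, and the job is handed in when it is done.

Besides the shell and the picture viewer there is one more tool, called as name(argument=value, ...) on one line, values as JSON. step_arm: Moves the arm, as the interface text tells. Its arguments: {"type":"object","properties":{"plan":{"type":"string"},"grip_force":{"type":"number"}},"required":["plan"]}

```bash
ls; mkdir -p pics; cat > h.py <<'E'
import numpy as np, cv2
from rig import readout, cams, workorder, spotter, ctrl
def info(n):
    c=cams.camera_info(n); R=cv2.Rodrigues(np.array(c["rvec"],float))[0]
    return c,R,np.array(c["tvec"],float).ravel(),210/np.tan(np.radians(c["vfov"])/2)
def cloud(n,d,ci=None):
    c,R,t,f=ci or info(n); v,u=np.mgrid[0:420,0:560]
    P=np.stack([(u-c["cx"])/f*d,(v-c["cy"])/f*d,d],-1)
    return (P-t)@R
def proj(n,X,ci=None):
    c,R,t,f=ci or info(n); p=R@np.array(X,float)+t
    return p[0]/p[2]*f+c["cx"],p[1]/p[2]*f+c["cy"]
def save(name,pic): cv2.imwrite("pics/"+name,cv2.cvtColor(pic,cv2.COLOR_RGB2BGR))
E
python3 - <<'E'
from h import *
s=readout.sense(); print(s); print(ctrl.hold_point_z)
a,d=cams.capture("scene"); b,e=cams.capture("top")
np.savez("p0",a=a,d=d,b=b,e=e)
save("s0.png",a); save("t0.png",b)
for cam,dd in(("scene",d),("top",e)):
    print(cams.camera_info(cam))
    C=cloud(cam,dd)
    for t in("jar","lid","chute","ball0_center","vial_free","beaker_50","caliper","tweezers"):
        for r in spotter.regions_of(cam,t)[:4]:
            m=r["pixels"]&(dd>0); P=C[m]
            print(cam,t,round(r["conf"],2),np.round(r["extent"]),m.sum(),np.round(np.median(P,0)) if m.any() else "", np.round(P.min(0)) if m.any() else "",np.round(P.max(0)) if m.any() else "")
E
```

```text
pics
{'time_s': 0.0, 'joints': array([-1.47738239e+00,  3.13463799e-01,  1.49843256e+00, -6.72541426e-06,
        1.33101889e+00, -2.23431747e-01]), 'dq': array([-0.00198052, -0.00123815,  0.00138156, -0.00106657,  0.00139466,
       -0.00222635]), 'tau': array([ 8.13736006e-04, -4.12263787e+01, -2.59748018e+01, -1.00664781e-04,
        4.02790611e-03,  2.84350484e-06]), 'eef_pos': array([ 163.52078999, -498.61115367,  230.72972331]), 'ee_rot': array([-6.60116124e-04,  9.87476983e-01,  1.57761753e-01,  3.97010931e-05]), 'force': array([-0.12685137,  0.0929087 ,  0.02152961]), 'wrist_torque': array([-0.01485953, -0.00883241,  0.00287789]), 'grip_width': 1.0006314859243757}
18.700000000000003
{'vfov': 52.8450635073729, 'cx': 279.79805591171345, 'cy': 213.46151816754323, 'rvec': array([ 0.88822812, -2.18919162,  1.37796687]), 'tvec': array([ 341.95203441,  318.67904402, 1245.62610032])}
scene jar 0.96 [234. 274.  43.  42.] 1289 [482. 215.  45.] [422.  52.  -4.] [658. 280.  87.]
scene lid 0.79 [393. 201.  23.  21.] 258 [ 426. -699.   34.] [ 385. -851.   -6.] [ 528. -661.   76.]
scene lid
[... 1451 characters left out ...]
  84.]
top chute 0.68 [249. 242.  38.  28.] 434 [485. -95.  19.] [ 458. -165.   -7.] [516. -40.  78.]
top vial_free 0.43 [248. 244.  37.  28.] 447 [485. -97.  19.] [ 455. -165.   -3.] [516. -40.  78.]
top vial_free 0.42 [157. 160.  13.  10.] 93 [663. 317.  40.] [652. 306.  -9.] [692. 331.  69.]
top beaker_50 0.75 [199. 164.  12.  13.] 160 [714. 179.  25.] [689. 155. -11.] [735. 197.  61.]
top beaker_50 0.18 [305. 213.  67.  17.] 339 [ 669. -207.    5.] [ 618. -360.   -9.] [ 723. -139.   23.]
top caliper 0.87 [304. 214.  66.  20.] 487 [ 669. -207.    4.] [ 610. -359.  -11.] [ 723. -136.   23.]
top tweezers 0.35 [248. 245.  36.  36.] 546 [ 483. -103.   19.] [ 451. -165.   -8.] [529. -39.  78.]
```

```bash
python3 - <<'E'
from h import *
z=np.load("p0.npz"); b=z["b"]
save("t0c.png",cv2.resize(b[135:335,130:390],None,fx=3,fy=3,interpolation=cv2.INTER_CUBIC))
E
```

```text
(no output)
```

View pics/t0c.png

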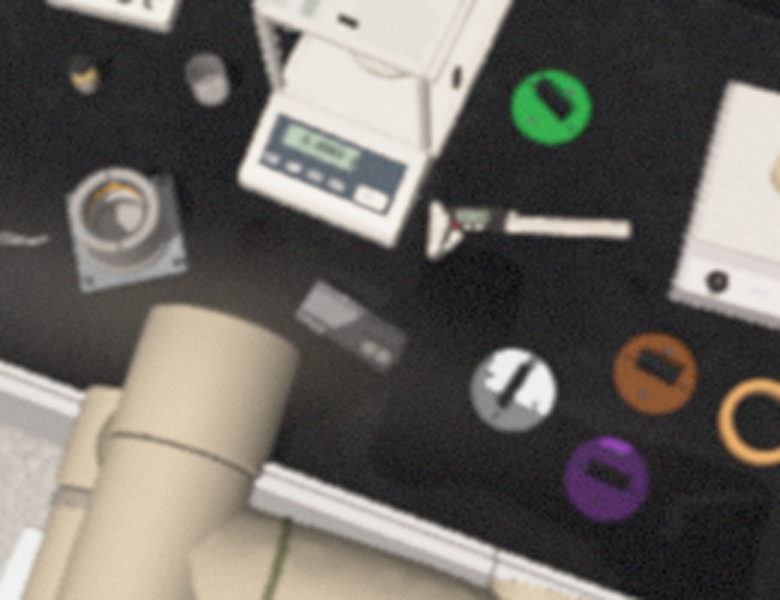

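Lid choice: the aluminium lid at top pixel (301,265). Its look-alikes are green (313,171), brown (348,259) and purple (332,294). The chute is at (247,243), with the balls at its right end. The jar is at about (170,213). Next I'll set up the move helper.

```bash
cat >> h.py <<'E'
from scipy.spatial.transform import Rotation as Ro
def pose():
    s=readout.sense(); q=s["ee_rot"]; R=Ro.from_quat([q[1],q[2],q[3],q[0]]).as_matrix()
    return s,np.array(s["eef_pos"]),R,np.degrees(np.arctan2(R[1,0],R[0,0]))
def go(x,y,z,yaw=None):
    """shift in cm and twist (deg) to TCP x,y,z (mm), yaw of tool x (deg)"""
    s,p,R,a=pose(); d=R.T@(np.array([x,y,z])-p)/10
    tw=0 if yaw is None else (a-yaw+180)%360-180
    print("t",round(s["time_s"],2),"pos",p.round(1),"yaw",round(a,1),"-> shift cm",d.round(2),"twist",round(tw,1),"F",s["force"].round(1),"g",round(s["grip_width"],3),"j6",round(s["joints"][5],2))
E
python3 - <<'E'
from h import *
s,p,R,a=pose(); c,Rc,t,f=info("wrist"); C=-Rc.T@t
print("cam in tool",R.T@(C-p),"axis in tool",R.T@Rc.T@[0,0,1],"imgx",R.T@Rc.T@[1,0,0],c["vfov"])
z=np.load("p0.npz"); P=cloud("top",z["e"]); b=z["b"]
m=(P[...,2]>0)&(P[...,0]>440)&(P[...,0]<535)&(P[...,1]>-180)&(P[...,1]<-20)&(P[...,2]>12)
q=P[m][:,:2]; print(m.sum(), cv2.minAreaRect(q.astype(np.float32)))
go(440,-90,330); go(477,-303,300)
E
```

```text
cam in tool [  71.98627152   -0.16048862 -141.67213462] axis in tool [-2.84425822e-01  1.78218887e-06  9.58698051e-01] imgx [1.22247979e-03 9.99999188e-01 3.60825424e-04] 60.35942518053504
413 ((483.7403259277344, -107.62571716308594), (139.56021118164062, 48.60012435913086), 80.20037841796875)
t 0.9 pos [ 163.5 -498.9  231.3] yaw 18.1 -> shift cm [ 39.01 -30.24  -9.87] twist 0 F [-1.1 -0.5  0.2] g 1.001 j6 -0.22
t 0.9 pos [ 163.5 -498.9  231.3] yaw 18.1 -> shift cm [35.89 -8.85 -6.87] twist 0 F [-1.1 -0.5  0.2] g 1.001 j6 -0.22
```

step_arm(plan="36 -9 -1 0 100;36 -9 -1 0 100;36 -9 -1 0 100;36 -9 -1 0 100;36 -9 -1 0 100;36 -9 -1 0 100;36 -9 -1 0 100;36 -9 -1 0 100;36 -9 -1 0 100;36 -9 -1 0 100")

```text
time_s: 1.9
eef_pos: [477.3, -301.3, 241.1]
ee_rot: [-0.0, 0.987, 0.158, -0.0]
force: [-0.9, 0.0, 0.6]
grip_width: 1.0
```

```bash
cat > look.py <<'E'
from h import *
import sys
ts=sys.argv[2:]
go(477,-120,200,85)
ci=info("wrist"); a,d=cams.capture("wrist"); save(sys.argv[1]+".png",a); np.savez(sys.argv[1],a=a,d=d,R=ci[1],t=ci[2],f=ci[3],cx=ci[0]["cx"],cy=ci[0]["cy"])
C=cloud("wrist",d,ci)
for t in ts:
    for r in spotter.regions_of("wrist",t)[:3]:
        m=r["pixels"]&(d>0); P=C[m]
        if not len(P): continue
        hi=np.percentile(P[:,2],98); T=P[P[:,2]>hi-5]; rc=cv2.minAreaRect(T[:,:2].astype(np.float32))
        print(t,round(r["conf"],2),np.round(r["extent"]),"med",P[:,:].mean(0).round(),"rgb",a[m].mean(0).round(),"hi",hi.round(1),"top rect",np.round(rc[0],1),np.round(rc[1],1),round(rc[2],1))
E
python3 look.py w1 lid chute
```

```text
t 1.9 pos [ 477.3 -301.3  241.1] yaw 18.2 -> shift cm [  5.63 -17.24   4.11] twist -66.8 F [-0.9  0.   0.6] g 1.0 j6 0.48
lid 0.93 [283. 174.  92.  88.] med [ 481. -301.   41.] rgb [220. 220. 219.] hi 73.6 top rect [ 478.9 -302. ] [14.1 51.6] 77.1
lid 0.81 [385. 263.  91.  79.] med [ 427. -426.   38.] rgb [139.  73. 164.] hi 72.9 top rect [ 454.9 -382.3] [120.9  19.4] 47.4
lid 0.74 [451. 145.  95.  96.] med [ 556. -443.   41.] rgb [133.  85.  53.] hi 73.6 top rect [ 554.7 -446.7] [52.1 14.1] 80.9
chute 0.63 [ 80.  95. 155. 112.] med [ 487. -100.   29.] rgb [99. 97. 96.] hi 71.5 top rect [ 478.4 -143.5] [41.5 12.4] 80.3
```

View pics/w1.png

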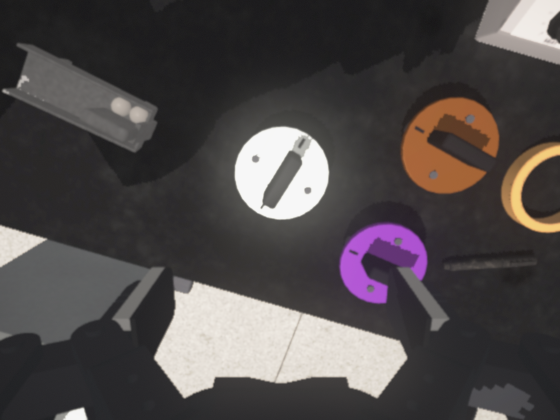

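step_arm(plan="4 -12 1 -8 100;6 -17 1 -16 100;9 -23 1 -24 100;10 -28 1 -32 100;11 -32 1 -40 100;13 -37 1 -48 100;14 -42 1 -55 100;14 -42 1 -62 100;14 -42 1 -62 100;14 -42 1 -62 100")

```text
time_s: 3.05
eef_pos: [479.0, 144.7, 231.5]
ee_rot: [-0.0, 0.764, 0.645, 0.0]
force: [0.4, -0.6, 0.9]
grip_width: 1.0
```

```bash
python3 look.py w2 jar chute
```

```text
t 3.05 pos [479.  144.7 231.5] yaw 80.4 -> shift cm [-26.13   4.22   3.12] twist -4.6 F [ 0.4 -0.6  0.9] g 1.0 j6 0.23
jar 0.87 [297. 114. 176. 180.] med [504. 199.  48.] rgb [182. 175. 167.] hi 84.2 top rect [504.8 194.6] [98.7 99.3] 35.4
chute 0.71 [324. 355.  47.  50.] med [493. -71.  20.] rgb [159. 155. 152.] hi 41.6 top rect [493.1 -65.4] [47.8 46. ] 79.6
```

The picture shows the aluminium lid at (282,173) with brown at (450,145) and purple at (383,262). The chute is at (80,95), with its balls at (130,110) at the handle end. Next is the jar orientation.

```bash
python3 - <<'E'
from h import *
z=np.load("w2.npz"); a=z["a"]; d=z["d"]
ci=({"cx":float(z["cx"]),"cy":float(z["cy"])},z["R"],z["t"],float(z["f"]))
P=cloud("wrist",d,ci)
# refine centre: rim points outer circle
m=(abs(P[...,2]-84)<3)&(np.hypot(P[...,0]-504.8,P[...,1]-194.6)<60)
c=cv2.minEnclosingCircle(P[m][:,:2].astype(np.float32)); print(c)
cx,cy=c[0]
# rectified view of plane z=84, 4px/mm ; up=+x world, left=+y
N=480; S=4
X=np.zeros((N,N)); 
ii,jj=np.mgrid[0:N,0:N]; X=cx+(N/2-ii)/S; Y=cy+(N/2-jj)/S
Q=np.stack([X,Y,np.full_like(X,84.)],-1)@z["R"].T+z["t"]
u=(Q[...,0]/Q[...,2]*ci[3]+ci[0]["cx"]).astype(np.float32); v=(Q[...,1]/Q[...,2]*ci[3]+ci[0]["cy"]).astype(np.float32)
im=cv2.remap(a,u,v,cv2.INTER_CUBIC); save("jar.png",im)
zz=cv2.remap(P[...,2].astype(np.float32),u,v,cv2.INTER_NEAREST)
for r in(35.5,42,45,48):
    print(r)
    g=[]; h=[]
    for k in range(0,360,3):
        t=np.radians(k); i=int(N/2-S*r*np.cos(t)); j=int(N/2-S*r*np.sin(t))
        g.append(int(im[i,j].mean())); h.append(int(zz[i,j]))
    print(g); print(h)
E
```

```text
((504.7902526855469, 194.56353759765625), 50.011138916015625)
35.5
[123, 121, 121, 130, 126, 146, 128, 113, 174, 184, 185, 183, 184, 167, 118, 119, 119, 129, 148, 121, 121, 121, 125, 129, 121, 121, 122, 122, 124, 122, 122, 121, 122, 129, 123, 121, 121, 121, 130, 136, 121, 121, 121, 125, 135, 122, 121, 120, 121, 137, 125, 122, 122, 120, 128, 122, 121, 121, 120, 121, 125, 120, 121, 128, 138, 153, 119, 115, 114, 113, 114, 113, 114, 114, 110, 99, 121, 150, 139, 126, 120, 120, 138, 122, 119, 120, 120, 125, 129, 120, 120, 120, 122, 136, 121, 120, 120, 120, 122, 124, 121, 121, 121, 122, 123, 121, 121, 121, 121, 133, 123, 121, 121, 121, 136, 133, 121, 121, 121, 121]
[82, 82, 81, 83, 83, 81, 81, 81, 66, 67, 66, 66, 66, 67, 66, 67, 83, 83, 80, 82, 81, 81, 82, 82, 83, 80, 82, 82, 82, 82, 84, 83, 83, 82, 82, 82, 83, 80, 81, 81, 82, 82, 81, 83, 81, 82, 82, 82, 82, 81, 82, 80, 82, 82, 82, 81, 82, 81, 81, 82, 81, 82, 82, 83, 83, 82, 82, 66, 67, 67, 67, 68, 67, 67, 66, 77, 82, 81, 83, 81, 83, 82, 81, 82, 82, 83, 81, 82, 82, 81, 82, 81, 82, 83, 82, 82, 79, 83, 83, 83, 81, 82, 82, 82, 82, 83, 83, 83, 
[... 2598 characters left out ...]
221, 222, 221, 220, 220, 222, 223, 221, 220, 220, 222, 223, 222, 222, 220, 220, 219, 217, 220, 215, 222, 223, 217, 210, 210, 215, 218, 216, 213, 220, 218, 216, 215, 220, 218, 216, 216, 220, 222, 217, 220, 216, 217, 219]
[82, 83, 83, 83, 83, 83, 82, 82, 83, 83, 82, 82, 83, 83, 81, 83, 84, 83, 82, 82, 83, 83, 82, 82, 82, 83, 83, 84, 83, 81, 82, 83, 82, 83, 82, 82, 84, 83, 81, 83, 83, 82, 82, 83, 83, 81, 83, 82, 83, 84, 82, 82, 83, 82, 82, 83, 82, 82, 81, 82, 82, 82, 83, 82, 83, 83, 84, 83, 83, 82, 83, 83, 82, 83, 82, 81, 82, 83, 83, 83, 83, 83, 82, 82, 84, 82, 82, 83, 83, 82, 82, 83, 83, 82, 82, 82, 83, 83, 81, 84, 82, 84, 82, 83, 82, 83, 81, 81, 81, 83, 83, 83, 83, 84, 82, 82, 83, 82, 83, 82]
```

View pics/jar.png

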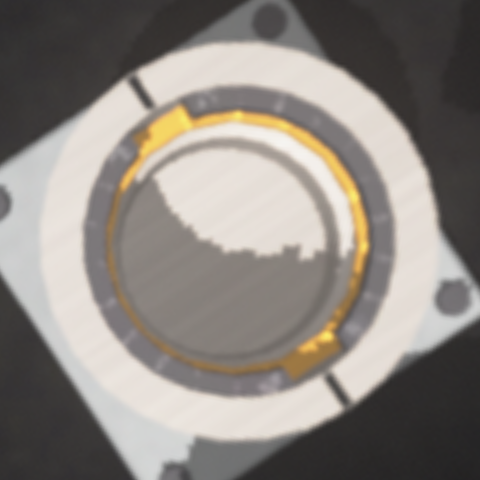

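Jar centre is (504.8, 194.6), and the slot lines at world 33.8° and 213.3° put the jar's x at about 33.5°. Now I'll grip the tray handle.

step_arm(plan="-10 2 0 0 100;-20 3.5 0 0 100;-29.2 4.8 0 0 100;-29.2 4.8 0 0 100;-29.2 4.8 0 0 100;-29.2 4.8 6 0 100;-29.2 4.8 10 0 60;-29.2 4.8 14 0 60;-29.2 4.8 17 0 60;-29.2 4.8 19 0 60")

```text
time_s: 4.2
eef_pos: [475.2, -155.8, 38.8]
ee_rot: [-0.002, 0.766, 0.642, -0.001]
force: [1.0, 1.0, 0.9]
grip_width: 0.6
```

```bash
python3 -c "
from h import *
go(477.1,-151.4,41,80.3)"
```

```text
t 4.2 pos [ 475.2 -155.8   38.8] yaw 79.9 -> shift cm [ 0.47  0.11 -0.22] twist -0.4 F [1.  1.  0.9] g 0.6 j6 -0.38
```

step_arm(plan="0 0 0 0 60;0 0 0 0 60;0 0 0 0 0;0 0 0 0 0;0 0 0 0 0;0 0 0 0 0;0 0 0 0 0;0 0 0 0 0", grip_force=120)

```text
time_s: 5.0
eef_pos: [477.6, -154.9, 42.8]
ee_rot: [0.001, 0.765, 0.644, 0.0]
force: [-2.4, -0.4, 10.0]
grip_width: 0.118
```

step_arm(plan="0 0 -1 0 0;0 0 -2 0 0;0 0 -4 0 0;0 0 -6 0 0;0 0 -8 0 0;0 0 -10 0 0;0 0 -11 0 0;0 0 -11 0 0;0 0 -11 0 0")

```text
time_s: 5.9
eef_pos: [476.8, -154.2, 150.7]
ee_rot: [-0.0, 0.765, 0.644, -0.0]
force: [1.1, -0.4, -1.8]
grip_width: 0.119
```

```bash
python3 - <<'E'
from h import *
u=np.array([np.cos(np.radians(80.3)),np.sin(np.radians(80.3))])
c=np.array([504.8,194.6])
g=c-(104+8)*u+12*u
go(g[0],g[1],84+8+60-19,80.3)
a,d=cams.capture("wrist"); save("w3.png",a)
C=cloud("wrist",d)
s,p,R,_=pose()
L=(C-p)@R # tool coords
m=(d>0)&(L[...,0]>95)&(L[...,0]<116)&(abs(L[...,1])<30)&(C[...,2]>60)
print(m.sum(), np.percentile(C[m][:,2],[2,50,98]),np.percentile(L[m],[2,50,98],axis=0).round(1))
E
```

```text
t 5.9 pos [ 476.8 -154.2  150.7] yaw 80.2 -> shift cm [24.85 -3.18  1.78] twist -0.1 F [ 1.1 -0.4 -1.8] g 0.119 j6 -0.38
5369 [125.46929913 127.68685376 149.76683274] [[ 95.3 -22.1   0.7]
 [102.7  -0.2  22.8]
 [110.6  21.3  25. ]]
```

View pics/w3.png

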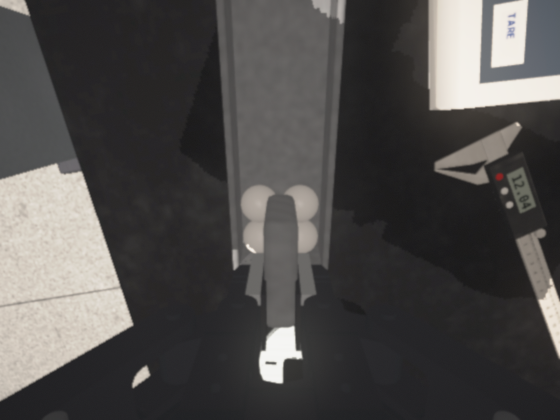

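The tray is held level, with all four balls at the closed end around (280,220). Now a gentle carry to the jar.

step_arm(plan="0.5 0 0 0 0;1.5 -0.2 0 0 0;3.5 -0.4 0 0 0;6 -0.7 0 0 0;8.5 -1 0 0 0;11 -1.4 0 0 0;13.5 -1.7 0 0 0;16 -2 0 0 0;18 -2.3 0 0 0;19.8 -2.5 0 0 0")

```text
time_s: 6.95
eef_pos: [485.8, 46.8, 151.0]
ee_rot: [-0.0, 0.765, 0.644, -0.0]
force: [0.5, 0.0, -2.6]
grip_width: 0.119
```

step_arm(plan="1.5 -0.2 0 0 0;2.8 -0.4 0.4 0 0;3.7 -0.5 0.8 0 0;4.3 -0.6 1.2 0 0;4.6 -0.65 1.6 0 0;4.6 -0.65 1.8 0 0;4.6 -0.65 1.8 0 0;4.6 -0.65 1.8 0 0")

```text
time_s: 7.75
eef_pos: [487.9, 91.0, 133.4]
ee_rot: [0.0, 0.765, 0.644, 0.0]
force: [0.3, 0.5, -1.9]
grip_width: 0.119
```

```bash
cat > st.py <<'E'
from h import *
import sys
go(487.1,91.1,131,80.3)
a,d=cams.capture("wrist"); save(sys.argv[1]+".png",a); C=cloud("wrist",d); s,p,R,_=pose(); L=(C-p)@R
m=(d>0)&(abs(L[...,1])<8)&(L[...,0]>40)&(L[...,0]<125)&(L[...,2]>-40)&(L[...,2]<110)
for x in range(40,125,10):
    k=m&(L[...,0]>x)&(L[...,0]<x+10)
    if k.sum()>20: print(x+5,"z below TCP",np.percentile(L[k][:,2],[10,50,90]).round(1))
E
python3 st.py w4
```

```text
t 7.75 pos [487.9  91.  133.4] yaw 80.1 -> shift cm [-0.01 -0.08  0.24] twist -0.2 F [ 0.3  0.5 -1.9] g 0.119 j6 0.12
45 z below TCP [30.8 31.8 32.7]
55 z below TCP [29.3 30.3 31.3]
65 z below TCP [27.8 28.7 29.8]
75 z below TCP [26.3 27.3 28.4]
85 z below TCP [24.8 25.8 26.9]
95 z below TCP [23.2 24.3 25.4]
105 z below TCP [21.7 22.8 23.8]
115 z below TCP [21.  22.1 23.1]
```

Now I'll reduce the grip to 20 N to see whether the tray pivots onto the rim.

step_arm(plan="0 0 0 0 0;0 0 0 0 0;0 0 0 0 0;0 0 0 0 0", grip_force=20)

```text
time_s: 8.2
eef_pos: [487.9, 91.3, 133.3]
ee_rot: [0.0, 0.765, 0.644, 0.0]
force: [-0.5, -0.5, -1.9]
grip_width: 0.118
```

```bash
python3 st.py w5
```

```text
t 8.2 pos [487.9  91.3 133.3] yaw 80.2 -> shift cm [-0.04 -0.07  0.23] twist -0.1 F [-0.5 -0.5 -1.9] g 0.118 j6 0.12
45 z below TCP [30.7 31.8 32.8]
55 z below TCP [29.3 30.3 31.3]
65 z below TCP [27.7 28.8 29.8]
75 z below TCP [26.2 27.3 28.4]
85 z below TCP [24.7 25.8 26.9]
95 z below TCP [23.3 24.4 25.3]
105 z below TCP [21.7 22.8 23.9]
115 z below TCP [21.3 22.1 22.8]
```

At 20 N the tray doesn't swing, and the interface has no tilt axis. New plan: set the tray down and regrip it by the side walls near the open end. Then press the underside on the jar's near rim, so the tray pivots in the pads with the dip under my control.

step_arm(plan="-0.1 0 -0.7 0 0;-0.4 0 -1.2 0 0;-0.9 0 -1.5 0 0;-1.7 0 -1.5 0 0;-2.7 0 -1.5 0 0;-4 0 -1.5 0 0;-5.5 0 -1.5 0 0;-7 0 -1.5 0 0;-8.5 0 -1.5 0 0;-10 0 -1.5 0 0", grip_force=120)

```text
time_s: 9.25
eef_pos: [470.3, -8.6, 148.2]
ee_rot: [-0.0, 0.765, 0.644, -0.0]
force: [0.0, 0.4, -1.6]
grip_width: 0.118
```

step_arm(plan="-1.5 0 0 0 0;-3 0 0 0 0;-4.2 0 1 0 0;-5 0 3 0 0;-5.4 0 5 0 0;-5.4 0 7 0 0;-5.4 0 9 0 0;-5.4 0 10 0 0;-5.4 0 10.4 0 0;-5.4 0 10.4 0 0")

```text
time_s: 10.25
eef_pos: [461.4, -60.5, 44.2]
ee_rot: [-0.0, 0.765, 0.644, -0.0]
force: [0.4, 0.4, -2.4]
grip_width: 0.118
```

```bash
python3 -c "
from h import *
go(477,-60,43,80.3)"
```

```text
t 10.25 pos [461.4 -60.5  44.2] yaw 80.1 -> shift cm [0.32 1.53 0.12] twist -0.2 F [ 0.4  0.4 -2.4] g 0.118 j6 -0.21
```

step_arm(plan="0 0 0.2 0 0;0 0 0.2 0 25;0 0 0.2 0 40;0 0 -2 0 60;0 0 -5 0 80;3 0 -6 0 80;7 0 -6 0 80;10.3 0 -6 0 80;10.3 0 -6 0 80;10.3 0 -6 0 80")

```text
time_s: 11.25
eef_pos: [479.2, 41.3, 104.6]
ee_rot: [0.0, 0.765, 0.644, 0.0]
force: [-0.8, -0.8, 0.1]
grip_width: 0.802
```

```bash
python3 - <<'E'
from h import *
s,p,R,_=pose(); a,d=cams.capture("wrist"); save("w6.png",a); C=cloud("wrist",d)
m=(d>0)&(C[...,2]>60)&(C[...,2]<76)&(np.hypot(C[...,0]-462,C[...,1]+52)<60)
rc=cv2.minAreaRect(C[m][:,:2].astype(np.float32)); print(rc,np.percentile(C[m][:,2],98))
g=np.array(rc[0]); yaw=80.2; u=np.array([np.cos(np.radians(yaw)),np.sin(np.radians(yaw))])
t=g+92*u; go(t[0],t[1],20,yaw)
E
```

```text
((465.76513671875, -37.76074981689453), (20.832212448120117, 11.988749504089355), 80.03345489501953) 71.85719136641858
t 11.3 pos [479.2  40.7 104.5] yaw 80.2 -> shift cm [1.24 0.01 8.45] twist -0.0 F [ 0.5 -0.6  0.3] g 0.796 j6 0.01
```

View pics/w6.png

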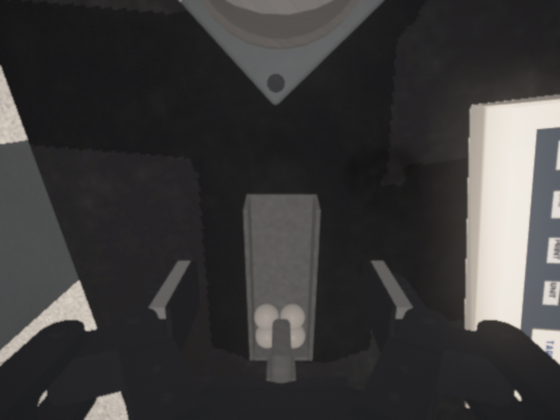

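All four balls are at the closed end around (280,325), and the fingers straddle the front of the tray. Now I descend and grip the side walls.

step_arm(plan="0.2 0 3 0 80;0.2 0 5.5 0 80;0.2 0 7.5 0 80;0.2 0 8.4 0 80;0.2 0 8.4 0 80;0.2 0 8.4 0 30;0.2 0 8.4 0 30;0.2 0 8.4 0 30;0.2 0 8.4 0 30;0.2 0 8.4 0 30", grip_force=100)

```text
time_s: 12.3
eef_pos: [480.2, 42.8, 21.8]
ee_rot: [0.001, 0.765, 0.644, 0.001]
force: [-2.0, -0.8, 7.3]
grip_width: 0.512
```

step_arm(plan="0 0 -0.5 0 30;0 0 -1.5 0 30;0 0 -3 0 30;0 0 -5 0 30;0 0 -7 0 30;0 0 -9 0 30;0 0 -10 0 30;0 0 -10 0 30;0 0 -10 0 30")

```text
time_s: 13.2
eef_pos: [479.1, 43.2, 119.8]
ee_rot: [-0.0, 0.765, 0.644, -0.0]
force: [-0.3, 0.5, -2.6]
grip_width: 0.514
```

```bash
cat > st.py <<'E'
from h import *
import sys
def st(name):
    s,p,R,_=pose(); a,d=cams.capture("wrist"); save(name+".png",a); C=cloud("wrist",d); L=(C-p)@R
    m=(d>0)&(abs(L[...,1])<13)&(L[...,0]>-50)&(L[...,0]<25)&(L[...,2]>-40)&(L[...,2]<30)
    xs=[];zs=[]
    for x in range(-50,25,4):
        k=m&(L[...,0]>x)&(L[...,0]<x+4)
        if k.sum()>15: xs.append(x+2);zs.append(np.median(L[k][:,2]))
    print(dict(zip(xs,np.round(zs,1))))
    xs=np.array(xs);zs=np.array(zs);k=(xs<8)
    print("floor slope dip deg",np.degrees(np.arctan(np.polyfit(xs[k],zs[k],1)[0])).round(2),"tilt=slope+8")
    return s,p,R,L
if __name__=="__main__":
    st(sys.argv[1])
    yaw=float(sys.argv[2]); sg=float(sys.argv[3]); z=float(sys.argv[4])
    u=np.array([np.cos(np.radians(yaw)),np.sin(np.radians(yaw))]); t=np.array([504.8,194.6])+sg*u
    go(t[0],t[1],z,yaw)
E
python3 st.py w7 100 6 118
```

```text
{-48: np.float64(9.7), -44: np.float64(9.2), -40: np.float64(8.6), -36: np.float64(8.0), -32: np.float64(7.4), -28: np.float64(6.8), -24: np.float64(6.2), -20: np.float64(5.6), -16: np.float64(5.0), -12: np.float64(4.4), -8: np.float64(3.8), -4: np.float64(3.2), 0: np.float64(2.6), 4: np.float64(2.1), 8: np.float64(1.4), 12: np.float64(1.3)}
floor slope dip deg -8.48 tilt=slope+8
t 13.25 pos [478.9  43.2 119.5] yaw 80.1 -> shift cm [15.93 -0.24  0.15] twist -19.9 F [ 0.4  0.5 -2.8] g 0.511 j6 0.02
```

step_arm(plan="0.4 0 0 0 30;1.3 0 0 -2 30;2.8 -0.1 0 -5 30;4.6 -0.1 0 -8 30;6.6 -0.1 0 -11 30;8.6 -0.2 0 -14 30;10.6 -0.2 0 -17 30;12.4 -0.2 0 -19 30;13.9 -0.2 0 -20 30;15 -0.2 0 -20 30")

```text
time_s: 14.25
eef_pos: [503.1, 192.6, 120.0]
ee_rot: [-0.0, 0.641, 0.767, -0.0]
force: [0.3, -0.2, -1.9]
grip_width: 0.511
```

step_arm(plan="0.6 0 0 0 30;0.9 0 0 0 30;0.9 0 0.4 0 30;0.9 0 0.8 0 30;0.9 0 0.9 0 30;0.9 0 0.9 0 30", grip_force=40)

```text
time_s: 14.85
eef_pos: [501.5, 199.7, 111.0]
ee_rot: [-0.0, 0.642, 0.767, -0.0]
force: [0.6, -0.3, -1.8]
grip_width: 0.514
```

```bash
python3 st.py w8 100 6 108
```

```text
{-48: np.float64(9.3), -44: np.float64(8.8), -40: np.float64(8.1), -36: np.float64(7.5), -32: np.float64(6.9), -28: np.float64(6.3), -24: np.float64(5.7), -20: np.float64(5.1), -16: np.float64(4.5), -12: np.float64(3.9), -8: np.float64(3.3), -4: np.float64(2.7), 0: np.float64(2.2), 4: np.float64(1.5), 8: np.float64(0.9), 12: np.float64(0.9)}
floor slope dip deg -8.53 tilt=slope+8
t 14.9 pos [501.6 199.8 111.2] yaw 100.1 -> shift cm [0.03 0.23 0.32] twist 0.1 F [ 0.9  0.7 -2.2] g 0.513 j6 -0.01
```

step_arm(plan="0 0.2 0.3 0 30;0 0.2 0.55 0 30;0 0.2 0.7 0 30;0 0.2 0.8 0 30;0 0.2 0.9 0 30;0 0.2 0.9 0 30;0 0.2 0.9 0 30", grip_force=30)

```text
time_s: 15.6
eef_pos: [503.5, 200.5, 102.3]
ee_rot: [0.0, 0.642, 0.767, 0.0]
force: [-0.6, -0.3, -2.8]
grip_width: 0.511
```

```bash
python3 st.py w9 100 6 101
```

```text
{-48: np.float64(9.5), -44: np.float64(8.8), -40: np.float64(8.3), -36: np.float64(7.7), -32: np.float64(7.1), -28: np.float64(6.5), -24: np.float64(5.8), -20: np.float64(5.3), -16: np.float64(4.6), -12: np.float64(4.1), -8: np.float64(3.5), -4: np.float64(2.9), 0: np.float64(2.3), 4: np.float64(1.6), 8: np.float64(1.1), 12: np.float64(1.0)}
floor slope dip deg -8.51 tilt=slope+8
t 15.65 pos [503.5 200.5 102.4] yaw 100.2 -> shift cm [-0.    0.02  0.14] twist 0.2 F [-0.4  0.  -2.4] g 0.511 j6 -0.01
```

step_arm(plan="0 0 0.2 0 30;0 0 0.4 0 30;0 0 0.5 0 30;0 0 0.6 0 30;0 0 0.6 0 30;0 0 0.6 0 30")

```text
time_s: 16.25
eef_pos: [503.5, 200.4, 96.4]
ee_rot: [0.0, 0.642, 0.767, 0.0]
force: [-0.6, 0.5, 0.5]
grip_width: 0.516
```

```bash
python3 st.py w10 100 6 101
```

```text
{-48: np.float64(9.3), -44: np.float64(8.7), -40: np.float64(8.2), -36: np.float64(7.6), -32: np.float64(7.0), -28: np.float64(6.4), -24: np.float64(5.9), -20: np.float64(5.3), -16: np.float64(4.7), -12: np.float64(4.2), -8: np.float64(3.5), -4: np.float64(3.0), 0: np.float64(2.4), 4: np.float64(1.7), 8: np.float64(1.2), 12: np.float64(1.1)}
floor slope dip deg -8.27 tilt=slope+8
t 16.3 pos [503.5 200.4  96.4] yaw 100.2 -> shift cm [ 0.    0.03 -0.46] twist 0.2 F [-1.3 -0.  -0.4] g 0.515 j6 -0.01
```

step_arm(plan="0 0 0.15 0 30;0 0 0.3 0 30;0 0 0.4 0 30;0 0 0.5 0 30;0 0 0.5 0 30;0 0 0.5 0 30")

```text
time_s: 16.9
eef_pos: [504.4, 201.0, 93.6]
ee_rot: [0.001, 0.642, 0.767, 0.001]
force: [-5.0, 3.2, 17.7]
grip_width: 0.513
```

```bash
python3 st.py w11 100 6 101
```

```text
{-48: np.float64(7.0), -44: np.float64(6.6), -40: np.float64(6.1), -36: np.float64(5.8), -32: np.float64(5.4), -28: np.float64(4.9), -24: np.float64(4.5), -20: np.float64(4.1), -16: np.float64(3.7), -12: np.float64(3.4), -8: np.float64(2.9), -4: np.float64(2.5), 0: np.float64(2.1), 4: np.float64(1.7), 8: np.float64(1.3), 12: np.float64(1.6)}
floor slope dip deg -5.77 tilt=slope+8
t 16.95 pos [504.4 201.   93.5] yaw 100.2 -> shift cm [-0.04 -0.07 -0.75] twist 0.2 F [-5.8  3.4 18. ] g 0.514 j6 -0.01
```

Pivoting in the pads works (slope −8.5° to −5.8°). Next I lower the grip force and continue.

step_arm(plan="0 0 0 0 30;0 0 0.1 0 30;0 0 0.2 0 30;0 0 0.3 0 30;0 0 0.3 0 30;0 0 0.3 0 30", grip_force=20)

```text
time_s: 17.55
eef_pos: [504.9, 201.4, 91.0]
ee_rot: [0.002, 0.642, 0.767, 0.002]
force: [-4.2, 5.0, 19.3]
grip_width: 0.517
```

```bash
python3 st.py w12 100 6 101
```

```text
{-48: np.float64(4.6), -44: np.float64(4.5), -40: np.float64(4.2), -36: np.float64(4.0), -32: np.float64(3.7), -28: np.float64(3.5), -24: np.float64(3.2), -20: np.float64(3.0), -16: np.float64(2.8), -12: np.float64(2.6), -8: np.float64(2.3), -4: np.float64(2.0), 0: np.float64(1.9), 4: np.float64(1.6), 8: np.float64(1.5), 12: np.float64(2.2)}
floor slope dip deg -3.33 tilt=slope+8
t 17.6 pos [504.9 201.4  91. ] yaw 100.2 -> shift cm [-0.07 -0.12 -1.  ] twist 0.2 F [-4.4  5.7 19.6] g 0.514 j6 -0.01
```

step_arm(plan="0 0 0.1 0 30;0 0 0.2 0 30;0 0 0.25 0 30;0 0 0.25 0 30;0 0 0.25 0 30")

```text
time_s: 18.1
eef_pos: [505.1, 201.9, 88.6]
ee_rot: [0.001, 0.642, 0.767, 0.003]
force: [-3.3, 9.1, 19.3]
grip_width: 0.513
```

```bash
python3 st.py w13 100 6 101
```

```text
{-48: np.float64(2.4), -44: np.float64(2.3), -40: np.float64(2.3), -36: np.float64(2.2), -32: np.float64(2.3), -28: np.float64(2.1), -24: np.float64(2.1), -20: np.float64(2.0), -16: np.float64(1.9), -12: np.float64(1.9), -8: np.float64(1.8), -4: np.float64(1.7), 0: np.float64(1.6), 4: np.float64(1.5), 8: np.float64(1.7), 24: np.float64(6.3)}
floor slope dip deg -0.99 tilt=slope+8
t 18.15 pos [505.1 201.9  88.6] yaw 100.2 -> shift cm [-0.11 -0.15 -1.24] twist 0.2 F [-3.5  7.2 19.3] g 0.514 j6 -0.01
```

step_arm(plan="0 0 0.15 0 30;0 0 0.3 0 30;0 0 0.4 0 30;0 0 0.4 0 30")

```text
time_s: 18.55
eef_pos: [505.4, 202.4, 85.6]
ee_rot: [0.002, 0.642, 0.767, 0.004]
force: [-6.2, 10.9, 27.6]
grip_width: 0.514
```

step_arm(plan="0 0 -0.2 0 30;-0.5 0 -0.3 0 30;-1 0 -0.3 0 30;-1.2 0 -0.3 0 30;-1.2 0 -0.3 0 30", grip_force=80)

```text
time_s: 19.05
eef_pos: [506.5, 191.4, 87.0]
ee_rot: [-0.0, 0.642, 0.767, 0.003]
force: [-3.2, 18.2, 14.0]
grip_width: 0.516
```

```bash
python3 st.py w14 100 6 101
```

```text
{-48: np.float64(0.7), -44: np.float64(0.7), -40: np.float64(0.8), -36: np.float64(0.8), -32: np.float64(0.9), -28: np.float64(0.9), -24: np.float64(1.0), -20: np.float64(1.1), -16: np.float64(1.1), -12: np.float64(1.2), -8: np.float64(1.2), -4: np.float64(1.3), 0: np.float64(1.3), 4: np.float64(1.4), 8: np.float64(1.7)}
floor slope dip deg 0.82 tilt=slope+8
t 19.1 pos [506.5 191.4  86.9] yaw 100.2 -> shift cm [ 0.95 -0.11 -1.4 ] twist 0.2 F [-3.6 16.3 15.1] g 0.517 j6 -0.04
```

View pics/w14.png

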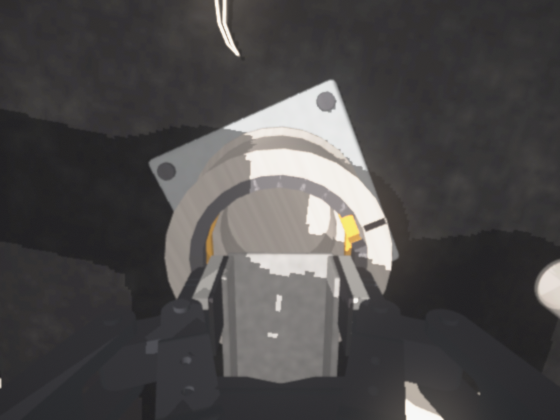

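The lip is at (280,255) over the middle of the mouth with the floor dipping 0.8°, and no balls have come out yet. I lift slightly and let them roll.

step_arm(plan="0 0 -0.2 0 30;0 0 -0.3 0 30;0 0 -0.3 0 30;0 0 -0.3 0 30;0 0 -0.3 0 30;0 0 -0.3 0 30;0 0 -0.3 0 30;0 0 -0.3 0 30")

```text
time_s: 19.9
eef_pos: [505.8, 190.5, 87.6]
ee_rot: [-0.001, 0.642, 0.767, 0.002]
force: [1.8, 10.8, -3.9]
grip_width: 0.513
```

```bash
python3 st.py w15 100 0 101; python3 - <<'E'
from h import *
for r in spotter.regions_of("wrist","ball0_center"): print(round(r["conf"],2),np.round(r["extent"]))
E
```

```text
{-48: np.float64(1.4), -44: np.float64(1.4), -40: np.float64(1.4), -36: np.float64(1.4), -32: np.float64(1.4), -28: np.float64(1.4), -24: np.float64(1.4), -20: np.float64(1.4), -16: np.float64(1.4), -12: np.float64(1.4), -8: np.float64(1.4), -4: np.float64(1.3), 0: np.float64(1.3), 4: np.float64(1.3), 8: np.float64(1.5)}
floor slope dip deg -0.05 tilt=slope+8
t 19.95 pos [505.8 190.5  87.6] yaw 100.1 -> shift cm [ 0.43 -0.03 -1.34] twist 0.1 F [ 2.4 11.7 -5.1] g 0.512 j6 -0.04
```

step_arm(plan="0.4 0 0 0 30;0.9 0 0 0 30;0.9 0 0.3 0 30;0.9 0 0.6 0 30;0.9 0 0.8 0 30;0.9 0 0.8 0 30", grip_force=20)

```text
time_s: 20.6
eef_pos: [505.4, 198.7, 82.9]
ee_rot: [0.001, 0.642, 0.767, 0.002]
force: [-5.7, 7.4, 23.9]
grip_width: 0.515
```

step_arm(plan="0 0 0 0 30;-0.2 0 -0.4 0 30;-0.5 0 -0.5 0 30;-0.5 0 -0.5 0 30", grip_force=80)

```text
time_s: 21.0
eef_pos: [505.1, 192.8, 84.8]
ee_rot: [-0.0, 0.642, 0.767, 0.001]
force: [0.9, 5.7, 0.5]
grip_width: 0.514
```

```bash
python3 st.py w16 100 0 101; python3 - <<'E'
from h import *
for r in spotter.regions_of("wrist","ball0_center"): print(round(r["conf"],2),np.round(r["extent"]))
E
```

```text
{-48: np.float64(-2.8), -40: np.float64(-16.7), -36: np.float64(-18.0), -32: np.float64(-14.5), -28: np.float64(-9.0), -24: np.float64(-0.9), -20: np.float64(-0.5), -16: np.float64(-0.2), -12: np.float64(0.1), -8: np.float64(0.4), -4: np.float64(0.7), 0: np.float64(0.9), 4: np.float64(1.2), 8: np.float64(1.8)}
floor slope dip deg 17.66 tilt=slope+8
t 21.05 pos [505.2 192.9  84.7] yaw 100.1 -> shift cm [ 0.18 -0.   -1.63] twist 0.1 F [ 0.7  4.9 -0.8] g 0.515 j6 -0.03
```

Net slope is about +4° and the balls are rolling.

step_arm(plan="0 0 0 0 30;0 0 0 0 30;0 0 0 0 30;0 0 0 0 30;0 0 0 0 30;0 0 0 0 30;0 0 0 0 30;0 0 0 0 30;0 0 0 0 30;0 0 0 0 30")

```text
time_s: 22.1
eef_pos: [505.1, 192.9, 84.7]
ee_rot: [-0.0, 0.642, 0.767, 0.001]
force: [1.2, 5.3, 0.4]
grip_width: 0.513
```

```bash
python3 st.py w17 100 0 101; python3 - <<'E'
from h import *
for c in("wrist","top","scene"):
    a,d=cams.capture(c); 
    for r in spotter.regions_of(c,"ball0_center"):
        P=cloud(c,d)[r["pixels"]&(d>0)]
        print(c,round(r["conf"],2),np.round(r["extent"]),np.median(P,0).round() if len(P) else"")
E
```

```text
{-48: np.float64(-2.7), -44: np.float64(-2.4), -40: np.float64(-2.0), -36: np.float64(-1.7), -32: np.float64(-1.5), -28: np.float64(-1.2), -24: np.float64(-1.0), -20: np.float64(-0.6), -16: np.float64(-0.3), -12: np.float64(-0.0), -8: np.float64(0.2), -4: np.float64(0.6), 0: np.float64(0.9), 4: np.float64(1.2), 8: np.float64(1.7)}
floor slope dip deg 4.16 tilt=slope+8
t 22.15 pos [505.1 192.9  84.7] yaw 100.1 -> shift cm [ 0.18 -0.   -1.63] twist 0.1 F [1.3 4.8 0.2] g 0.514 j6 -0.03
wrist 0.96 [316. 242.  34.  28.] [526. 190.  30.]
```

View pics/w17.png

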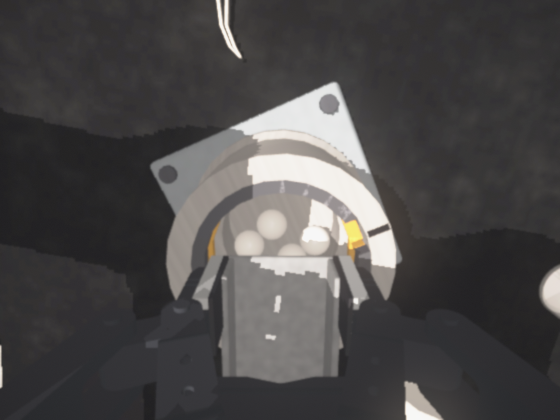

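All four balls are in the jar, at (272,223), (249,244), (292,252) and (315,241). Now I set the tray back down.

step_arm(plan="0.2 0 -1 0 30;0.2 0 -3 0 30;0.2 0 -4.5 0 30;-3 -1 -4.5 5 30;-7 -2.5 -4.5 10 30;-11 -4 -4.5 15 30;-15 -5.5 -4.5 20 30;-16.5 -6 -3 20 30;-16.5 -6 0 20 30;-16.5 -6 3 20 30")

```text
time_s: 23.45
eef_pos: [474.8, 18.5, 53.9]
ee_rot: [0.0, 0.766, 0.643, -0.0]
force: [-0.1, -0.3, -1.8]
grip_width: 0.513
```

step_arm(plan="0 0 1.5 0 30;0 0 2.2 0 30;0 0 2.9 0 30;0 0 3.3 0 30;0 0 3.4 0 30;0 0 3.4 0 30", grip_force=20)

```text
time_s: 24.05
eef_pos: [475.2, 19.5, 21.2]
ee_rot: [0.0, 0.765, 0.644, 0.0]
force: [-0.4, -0.5, -1.1]
grip_width: 0.511
```

```bash
python3 st.py w18 80 -175 21
```

```text
{-48: np.float64(-2.8), -44: np.float64(-2.5), -40: np.float64(-2.2), -36: np.float64(-1.9), -32: np.float64(-1.6), -28: np.float64(-1.3), -24: np.float64(-1.0), -20: np.float64(-0.7), -16: np.float64(-0.4), -12: np.float64(-0.0), -8: np.float64(0.2), -4: np.float64(0.5), 0: np.float64(1.4), 4: np.float64(1.9), 8: np.float64(21.5), 12: np.float64(21.9), 16: np.float64(22.0), 20: np.float64(21.9), 24: np.float64(21.9)}
floor slope dip deg 4.78 tilt=slope+8
t 24.1 pos [475.2  19.6  21.2] yaw 80.2 -> shift cm [ 0.25 -0.13  0.02] twist 0.2 F [-1.   0.1 -0.7] g 0.512 j6 -0.03
```

step_arm(plan="0 0 0.3 0 30;0 0 0.7 0 30;0 0 1 0 30;0 0 1 0 30;0 0 0.9 0 55;0 0 0.9 0 60;0 0 0.9 0 70;0 0 0 0 80;0 0 -3 0 80;0 0 -7 0 80")

```text
time_s: 25.1
eef_pos: [473.9, 19.7, 90.9]
ee_rot: [-0.001, 0.765, 0.644, -0.001]
force: [1.1, 0.3, -1.2]
grip_width: 0.797
```

```bash
python3 - <<'E'
from h import *
s,p,R,_=pose(); a,d=cams.capture("wrist"); save("w19.png",a); C=cloud("wrist",d); L=(C-p)@R
m=(d>0)&(abs(L[...,1])<13)
for x in range(-60,30,10):
    k=m&(L[...,0]>x)&(L[...,0]<x+10); print(x+5,np.median(C[k][:,2]).round(1),end="; ") if k.sum()>15 else 0
print()
go(478.9,-302,150,77.1)
go(478.9,-302,39,77.1)
E
```

```text
-55 19.7; -45 21.1; -35 22.5; -25 23.9; -15 25.4; -5 26.5; 5 27.5; 15 177.2; 25 5.7; 
t 25.15 pos [477.3  19.2  97.6] yaw 80.2 -> shift cm [-31.62   5.68  -5.19] twist 3.1 F [ 5.2 -0.1  8.2] g 0.804 j6 -0.03
t 25.15 pos [477.3  19.2  97.6] yaw 80.2 -> shift cm [-31.62   5.59   5.91] twist 3.1 F [ 5.2 -0.1  8.2] g 0.804 j6 -0.03
```

The floor profile shows the tray level on the worktop. Now the lid: grip with tool yaw 167°, which leaves wrist range for the turn.

step_arm(plan="0 0 -4 -4 80;-3 0.5 -5.5 -12 80;-8 1.4 -5.5 -20 80;-13 2.3 -5.5 -28 80;-18 3.2 -5.5 -36 80;-23 4.1 -5.5 -45 80;-28 5 -5.5 -53 80;-31.6 5.6 -5.5 -61 80;-31.6 5.6 -5.5 -70 80;-31.6 5.6 -5.5 -78 80")

```text
time_s: 26.15
eef_pos: [475.5, -303.5, 145.6]
ee_rot: [-0.0, 0.198, 0.98, -0.0]
force: [-0.2, 0.7, 0.2]
grip_width: 0.8
```

step_arm(plan="0 0 0 -8.5 80;0 0 0 -9 80;0 0 0 -9 80;0 0 0 -9 80")

```text
time_s: 26.55
eef_pos: [476.1, -301.2, 145.9]
ee_rot: [0.0, 0.124, 0.992, -0.0]
force: [-0.8, 0.1, -0.1]
grip_width: 0.802
```

```bash
python3 - <<'E'
from h import *
go(478.9,-302,43,167.1)
a,d=cams.capture("wrist"); C=cloud("wrist",d); save("w20.png",a)
m=(d>0)&(C[...,2]>66)&(C[...,2]<80)&(np.hypot(C[...,0]-478.9,C[...,1]+302)<45)
print(m.sum()); 
if m.sum()>20: print(cv2.minAreaRect(C[m][:,:2].astype(np.float32)),np.percentile(C[m][:,2],[5,50,95]))
b,e=cams.capture("top"); np.savez("p1",b=b,e=e); save("t1.png",b)
E
```

```text
t 26.55 pos [ 476.1 -301.2  145.9] yaw 165.8 -> shift cm [-2.900e-01 -1.000e-02  1.029e+01] twist -1.3 F [-0.8  0.1 -0.1] g 0.802 j6 -2.1
1695
((478.4306640625, -301.46575927734375), (13.912689208984375, 51.3870849609375), 77.28080749511719) [70.62834466 72.79757587 74.00221366]
```

step_arm(plan="-0.25 0 4 -1.3 60;-0.25 0 7.5 -1.3 60;-0.25 0 9.6 -1.3 60;-0.25 0 10.2 -1.3 60;-0.25 0 10.2 -1.3 60;-0.25 0 10.2 -1.3 0;-0.25 0 10.2 -1.3 0;-0.25 0 10.2 -1.3 0;-0.25 0 10.2 -1.3 0;-0.25 0 10.2 -1.3 0", grip_force=90)

```text
time_s: 27.65
eef_pos: [479.0, -302.3, 45.0]
ee_rot: [0.001, 0.111, 0.994, -0.001]
force: [-1.2, 1.0, 6.1]
grip_width: 0.151
```

step_arm(plan="0 0 0 0 0;0 0 -3 0 0;0 0 -8 0 0;0 0 -13 0 0;0 0 -15 0 0;0 0 -15 0 0;0 0 -15 0 0")

```text
time_s: 28.35
eef_pos: [478.0, -301.5, 192.4]
ee_rot: [-0.001, 0.111, 0.994, 0.001]
force: [-0.4, 0.8, -3.2]
grip_width: 0.149
```

```bash
python3 - <<'E'
from h import *
s,p,R,a0=pose()
a,d=cams.capture("wrist"); C=cloud("wrist",d); save("w21.png",a); L=(C-p)@R
m=(d>0)&(L[...,2]>-40)&(L[...,2]<30)&(np.hypot(L[...,0],L[...,1])<60)
zs=L[...,2][m]; print(np.histogram(zs,bins=np.arange(-40,31,5)))
k=m&(L[...,2]>0)&(L[...,2]<12); print("flange below TCP",np.median(L[k][:,2]),cv2.minEnclosingCircle(L[k][:,:2].astype(np.float32)))
go(504.8,194.6,195,213.5)
E
```

```text
(array([  918,   483,  4965,   708,   547,   498,   421,   208,   110,
        3177, 13984,    92,     0,     0]), array([-40, -35, -30, -25, -20, -15, -10,  -5,   0,   5,  10,  15,  20,
        25,  30]))
flange below TCP 10.566148107503032 ((0.9195551872253418, 0.44381392002105713), 45.83811950683594)
t 28.4 pos [ 477.8 -301.3  191.7] yaw 167.3 -> shift cm [ 8.3  48.97 -0.21] twist -46.2 F [-0.5  0.8 -3.3] g 0.145 j6 -2.12
```

View pics/t1.png

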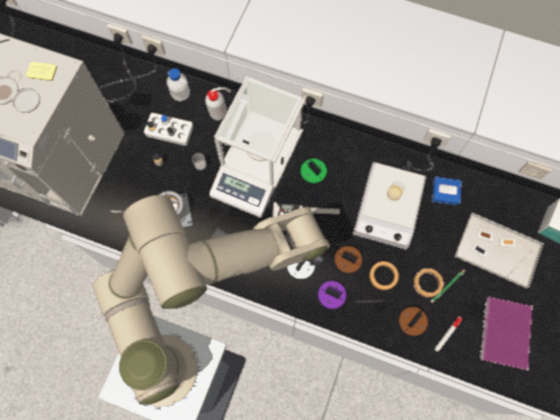

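The lid is held. Now I carry it above the jar and line it up.

step_arm(plan="1 3 0 0 0;2 8 0 -4 0;3 13 0 -9 0;4 18 0 -14 0;5 23 0 -20 0;6 28 0 -26 0;6.5 33 0 -32 0;7 38 0 -38 0;8 43 0 -43 0;8.2 47 0 -46.2 0")

```text
time_s: 29.4
eef_pos: [500.8, 176.8, 191.8]
ee_rot: [-0.002, -0.29, 0.957, 0.0]
force: [1.4, -0.7, -4.4]
grip_width: 0.15
```

step_arm(plan="0 0 0 0 0;0 0 0 0 0;0 0 0 0 0;0 0 0 0 0")

```text
time_s: 29.8
eef_pos: [502.0, 173.4, 193.3]
ee_rot: [-0.001, -0.287, 0.958, 0.0]
force: [-0.1, 0.3, -3.2]
grip_width: 0.147
```

```bash
python3 - <<'E'
from h import *
go(505.5,195.1,134,213.5)
E
```

```text
t 29.8 pos [502.  173.4 193.3] yaw -146.6 -> shift cm [-1.49  1.61  5.92] twist -0.1 F [-0.1  0.3 -3.2] g 0.147 j6 -2.04
```

step_arm(plan="-1.5 1.6 2 0 0;-1.5 1.6 4 0 0;-1.5 1.6 5.5 0 0;-1.5 1.6 5.9 0 0;-1.5 1.6 5.9 0 0;-1.5 1.6 5.9 0 0;-1.5 1.6 5.9 0 0")

```text
time_s: 30.5
eef_pos: [506.2, 196.0, 135.7]
ee_rot: [0.001, -0.288, 0.958, -0.0]
force: [-0.4, 0.9, -1.9]
grip_width: 0.145
```

```bash
python3 - <<'E'
from h import *
go(505.5,195.1,134,213.5)
s,p,R,_=pose(); a,d=cams.capture("wrist"); C=cloud("wrist",d); save("w22.png",a)
r=np.hypot(C[...,0]-p[0],C[...,1]-p[1])
k=(d>0)&(r<60)&(C[...,2]>116)&(C[...,2]<130); print("flange z",np.median(C[k][:,2]),cv2.minEnclosingCircle(C[k][:,:2].astype(np.float32)))
k=(d>0)&(r<60)&(abs(C[...,2]-83)<4); P=C[k]; print("rim pts",k.sum())
q=P[:,:2]; rr=np.hypot(q[:,0]-504.8,q[:,1]-194.6); print(np.percentile(rr,[50,98,100]))
# bar yaw
k=(d>0)&(r<40)&(C[...,2]>p[2]+20)&(C[...,2]<p[2]+34); print("bar",k.sum(),cv2.minAreaRect(C[k][:,:2].astype(np.float32)) if k.sum()>20 else "")
E
```

```text
t 30.5 pos [506.2 196.  135.7] yaw -146.6 -> shift cm [ 0.11 -0.04  0.17] twist -0.1 F [-0.4  0.9 -1.9] g 0.145 j6 -2.0
flange z 125.66650813539823 ((505.36199951171875, 196.4136505126953), 45.9915771484375)
rim pts 3324
[45.85858362 49.94858301 50.34876297]
bar 5996 ((505.6573486328125, 193.62136840820312), (50.597137451171875, 36.63865280151367), 9.401564598083496)
```

step_arm(plan="0.13 -0.11 0 0 0;0.13 -0.11 0 0 0;0.13 -0.11 0.4 0 0;0.13 -0.11 0.8 0 0;0.13 -0.11 1.2 0 0;0.13 -0.11 1.6 0 0;0.13 -0.11 2 0 0;0.13 -0.11 2 0 0;0.13 -0.11 2 0 0")

```text
time_s: 31.45
eef_pos: [505.3, 194.6, 114.8]
ee_rot: [-0.0, -0.288, 0.958, 0.0]
force: [0.6, 0.7, -2.1]
grip_width: 0.146
```

```bash
python3 - <<'E'
from h import *
go(505.5,195.1,101,213.5)
print(readout.sense()["wrist_torque"].round(2))
E
```

```text
t 31.45 pos [505.3 194.6 114.8] yaw -146.5 -> shift cm [-0.04  0.03  1.38] twist -0.0 F [ 0.6  0.7 -2.1] g 0.146 j6 -2.0
[-0.    0.01  0.  ]
```

The pins entered the slots with no side force. Now I press down.

step_arm(plan="0 0 0.4 0 0;0 0 0.8 0 0;0 0 1.1 0 0;0 0 1.4 0 0;0 0 1.5 0 0;0 0 1.5 0 0;0 0 1.5 0 0", grip_force=120)

```text
time_s: 32.15
eef_pos: [505.9, 194.8, 101.1]
ee_rot: [0.001, -0.288, 0.958, -0.0]
force: [-3.7, -0.2, 12.2]
grip_width: 0.139
```

```bash
cat > fl.py <<'E'
from h import *
go(505.5,195.1,101,213.5); print(readout.sense()["wrist_torque"].round(2))
s,p,R,_=pose(); a,d=cams.capture("wrist"); C=cloud("wrist",d); save("fl.png",a)
r=np.hypot(C[...,0]-504.8,C[...,1]-194.6)
for lo,hi in((20,44),(47.5,49.5)):
    k=(d>0)&(r>lo)&(r<hi)&(C[...,2]>75)&(C[...,2]<100); print(lo,np.percentile(C[k][:,2],[10,50,90]).round(1),k.sum())
E
python3 fl.py
```

```text
t 32.15 pos [505.9 194.8 101.1] yaw -146.5 -> shift cm [0.01 0.05 0.01] twist -0.0 F [-3.7 -0.2 12.2] g 0.139 j6 -2.0
[-0.07  0.44  0.05]
20 [90.4 91.2 92.1] 14766
47.5 [82.3 83.1 83.9] 1560
```

Flange on rim: the step measures 8.1 mm and the flange is 8 mm thick. Now I turn clockwise.

step_arm(plan="0 0 0.1 0 0;0 0 0.15 4 0;0 0 0.15 10 0;0 0 0.15 16 0;0 0 0.15 22 0;0 0 0.15 28 0;0 0 0.15 34 0;0 0 0.15 40 0;0 0 0.15 40 0;0 0 0.15 40 0")

```text
time_s: 33.2
eef_pos: [506.6, 194.5, 101.1]
ee_rot: [0.002, 0.057, 0.998, 0.0]
force: [-5.3, -2.5, 23.1]
grip_width: 0.143
```

```bash
python3 fl.py
```

```text
t 33.2 pos [506.6 194.5 101.1] yaw 173.5 -> shift cm [0.12 0.05 0.01] twist -40.0 F [-5.3 -2.5 23.1] g 0.143 j6 -1.31
[-0.69  0.96 -0.2 ]
20 [90.3 91.1 92. ] 14984
47.5 [82.4 83.1 83.9] 1566
```

step_arm(plan="0 0 0 5 0;0 0 0 11 0;0 0 0 17 0;0 0 0 23 0;0 0 0 29 0;0 0 0 34 0;0 0 0 38 0;0 0 0 41 0;0 0 0 41 0;0 0 0 41 0")

```text
time_s: 34.25
eef_pos: [506.8, 194.4, 101.0]
ee_rot: [0.002, 0.403, 0.915, 0.001]
force: [-2.7, -2.9, 22.3]
grip_width: 0.141
```

```bash
python3 fl.py
```

```text
t 34.25 pos [506.8 194.4 101. ] yaw 132.5 -> shift cm [ 0.14 -0.05  0.  ] twist -81.0 F [-2.7 -2.9 22.3] g 0.141 j6 -0.59
[-0.79  0.94 -0.09]
20 [90.3 91.1 92. ] 14949
47.5 [82.4 83.1 83.9] 1569
```

step_arm(plan="0 0 0 2 0;0 0 0 4 0;0 0 0 6 0;0 0 0 6 0;0 0 0 6 0")

```text
time_s: 34.8
eef_pos: [506.5, 194.2, 101.0]
ee_rot: [0.002, 0.45, 0.893, 0.0]
force: [-4.6, -4.6, 23.5]
grip_width: 0.141
```

```bash
python3 fl.py
```

```text
t 34.8 pos [506.5 194.2 101. ] yaw 126.6 -> shift cm [ 0.13 -0.03  0.  ] twist -86.9 F [-4.6 -4.6 23.5] g 0.141 j6 -0.49
[-0.89  1.16  0.6 ]
20 [90.3 91.1 92. ] 14888
47.5 [82.3 83.1 83.9] 1572
```

Torque about z rose to 0.6 N m, so the stop is reached. Now a check of the lid's angle and of the whole scene.

```bash
python3 - <<'E'
from h import *
a,d=cams.capture("wrist"); b,e=cams.capture("top"); s_,f_=cams.capture("scene")
C=cloud("wrist",d); k=(d>0)&(abs(C[...,2]-128)<5)&(np.hypot(C[...,0]-505,C[...,1]-194.6)<32)
g=a.max(2)<90
print(k.sum(),cv2.minAreaRect(C[k&g][:,:2].astype(np.float32)))
A=cv2.resize(a[:,60:500],None,fx=.9,fy=.9); B=cv2.resize(b[140:300,120:360],None,fx=1.65,fy=1.65)
im=np.zeros((max(A.shape[0],B.shape[0]),A.shape[1]+B.shape[1],3),np.uint8); im[:A.shape[0],:A.shape[1]]=A; im[:B.shape[0],A.shape[1]:]=B
print(im.shape); save("fin.png",im)
for cam,dd in(("top",e),("scene",f_)):
    P=cloud(cam,dd)
    for t in("chute","ball0_center","vial_free","beaker_50","caliper","tweezers"):
        for r in spotter.regions_of(cam,t)[:2]:
            m=r["pixels"]&(dd>0); print(cam,t,round(r["conf"],2),np.round(r["extent"]),np.median(P[m],0).round(),np.percentile(P[m][:,2],98).round())
E
```

```text
5479 ((507.2301330566406, 196.7947540283203), (35.89963150024414, 51.037017822265625), 58.822784423828125)
(378, 792, 3)
top chute 0.96 [230. 245.  39.  29.] [462. -40.  18.] 72.0
top ball0_center 0.58 [198. 162.  12.  15.] [715. 180.  26.] 58.0
top beaker_50 0.59 [198. 162.  11.  16.] [717. 180.  23.] 57.0
top caliper 0.92 [306. 213.  68.  21.] [ 669. -208.    5.] 19.0
top caliper 0.22 [174. 213.  40.  37.] [475. 164.  15.] 86.0
scene chute 0.59 [289. 250.  32.  30.] [459. -48.  25.] 70.0
scene ball0_center 0.52 [234. 279.  46.  32.] [468. 227.  26.] 83.0
scene vial_free 0.63 [177. 271.   4.  12.] [658. 323.  34.] 235.0
scene beaker_50 0.77 [203. 251.  10.  18.] [700. 182.  36.] 54.0
scene beaker_50 0.72 [234. 257.  30.  18.] [493. 211.  91.] 127.0
scene tweezers 0.47 [208. 309.  23.  21.] [445. 353.   2.] 7.0
```

View pics/fin.png

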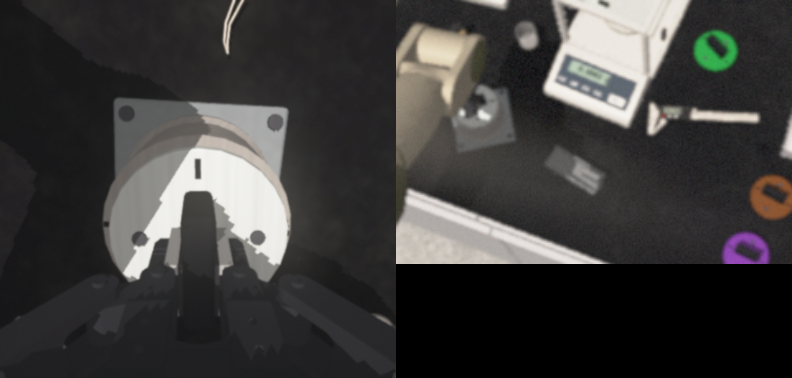

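```bash
python3 -c "
from h import *
go(505.5,195.1,101,213.5); print(readout.sense()['wrist_torque'].round(2)); print(workorder.finish_job())"
```

```text
t 35.6 pos [506.5 194.2 101. ] yaw 126.6 -> shift cm [ 0.13 -0.03  0.  ] twist -86.9 F [-5.5 -3.8 23.3] g 0.145 j6 -0.49
[-0.87  1.25  0.64]
the job is handed in; nothing more can be done
None
```

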